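# Slide a round transformer along the test fence onto its contact plunger

## Task

Load the round blue transformer (too wide to grip) on the test fence: push it straight back until it touches the aluminium fence, then slide it along the fence, keeping it against the fence all the way, onto the brass spring plunger of the red stop. Feel for the plunger, press on it with about 8 N for a moment, then back away and leave the transformer resting against fence and plunger. The stop is only held by its clamp and must not be shifted, the transformer must never be rammed or jammed hard against the fence, and the cleaner can, flux jar and screwdriver are to be left alone.

Things in the scene. Friction and masses are not known exactly. Their poses are not given: they have to be found in the camera images.
- transformer_center (a point): Centre (22.5 mm above the bench) of the loose potted transformer: a plain upright blue cylinder, 100 mm in diameter, 45 mm tall, black top with a flush copper ring. 0.55 to 0.9 kg; it slides on its flat base against 1.5 to 4 N of friction and may turn about its own axis.
- fence: Aluminium angle fixed to the bench, 32 mm tall. Origin: bench level, on its flat front face. x: level, square to the face, away from the robot INTO the fence; y: along the fence towards the stop. The face runs from y = -260 to +200 mm; a flange behind reaches x = +46 mm. The transformer touches the face with its centre at x = -50 mm.
- stop: Red block across the lane: x -92 to -2 mm, 28 mm thick, 38 mm tall, thumb screw to 52 mm. Origin: on the fence face, bench level, in the plane of the block side facing the transformer; axes as the fence's. A 22 mm brass plunger head at x = -50 mm, 22 mm up, sticks out 10 to 45 mm towards -y: its setting is not measured. It springs 2.5 N/mm over 9 mm. The block slips at about 14 N.
- cleaner_center (a point): Bystander: centre of an upright yellow aerosol can with a grey top, 52 mm in diameter, 130 mm tall. Leave alone.
- flux_center (a point): Bystander: centre of an upright flux jar, 48 mm in diameter, 50 mm tall, with a black cap. Leave alone.
- screwdriver_grip (a point): Bystander: point on the red handle of a screwdriver, about 200 mm long, lying on the bench in front of the stop. Leave alone.
There are look-alikes about, which are no part of the job. Of the things that look like the part that bears transformer_center, the smaller one is meant.

How it is judged:
By the outcome, as a careful person would: the job done as asked, in the order asked, and still so for the second after the job is handed in, with the robot touching nothing.
It also fails if it takes over 70 s, if anything falls off the work surface, if the arm or the gripper's body presses on something with over 40 N, if the wrist force passes 120 N, or if a joint passes its speed limit or range.

## Robot

A 6-joint arm with a two-finger parallel gripper is mounted at the origin on the work surface. World frame = base frame: x ahead of the robot, y to its left, z up, the work surface at z = 0. Lengths are in m, angles in rad, forces in N, time in s.
With the tool pointing down it reaches from about 0.375 to 0.9 m from the base axis. Payload 3.1 kg.
Tool frame: the origin (TCP) lies midway between the tips of the shut fingers; the grasp point (between the pads) lies 19 mm behind it (manip.hold_point_z is the distance from the TCP to the grasp point, in m); x points along the fingers, y is the direction in which the jaws open and shut, and the axes are right-handed (so a half turn about x gives the same grasp; the last joint's range is limited). The gripper opens to 85 mm and grips with 20 to 120 N. Pads are 22 mm wide; open, the fingers measure 114 mm over their backs; the gripper's body (76 mm by 85 mm) begins 54 mm behind the grasp point. The pads swing forward as they close: fully open they stand 13 mm farther back than shut.
Start: joints at [0.976, 0.527, 1.433, -0, 1.181, -0.178], TCP at [0.253, 0.571, 0.231] pointing down, gripper open.
Joint ranges: [-3.08, 3.08], [-0.75, 2.2], [0.22, 2.44], [-1.43, 4.57], [0, 2.65], [-2.85, 2.85]. Speed limits (rad/s): [2.79, 2.79, 3.14, 3.14, 3.14, 3.14].

## Interface

Orientations are given as a unit quaternion [x, y, z, w].
In Python, from station import manip, snapshot gives the robot as it stands.
- The arm moves only by the tool play_rows, never from a script. Its argument "series" is a list of rows, each a list of 4 numbers: the shift along the tool's x, y, z in m, then the turn about the tool's x in degrees. In form: [[tx, ty, tz, spin], ...]. A call has 1 to 20 rows; each row is the pose to reach, as a shift and turn from the pose measured when the call began, along the tool's axes at that moment; what a row does not reach only later rows make up. A row lasts 1/10 s, in which the tool goes at most 50 mm and 8.59 degrees, less where a joint would pass 70% of its speed; a pose out of reach is approached as far as the arm can. A call with a gripper value outside its range is refused whole. "claw" is the opening in per cent of the stroke, from 0 (shut) to 100 (fully open), set as the call begins (left out, the last holds). The fingers move at their own pace and stop on an object; "force" is the grip in N (left out, the last holds). Time passes only in rows, so rows that repeat a pose let the fingers close. It gives the time, the measured TCP pose, the force and the opening at its end, in the units of the state.
- manip.sense(): the state, without advancing time (a new reading comes with each control period).
- snapshot(name): name is "scene" or "top"; returns a dict with "image" (420x560x3 uint8, blue, green, red), "depth" (420x560 float32, m along the optical axis (not along the pixel's ray), 0 where there is no reading), "fov_y" (degrees; the focal length in pixels is half the picture's height over the tangent of half this angle, whatever the lens; pixels are square), "cx", "cy" (the principal point, pixels), "R" (3x3) and "t" (3): a world point X has camera coordinates R X + t. Camera axes: x right, y down, z forward; pixel columns grow to the right and rows downward; lengths in m; the calibration is good to about 2 mm. A picture is of the moment at which its call begins.
- manip.sign_off(): hands the job in, once; it reports no verdict.
The state is a dict: "t": time; "q": joint angles; "qd": joint speeds; "tau": joint torques, N m; "tcp_pos": TCP position; "tool_rot": TCP orientation; "force": force on the tool from outside, world axes, zero at the start; "ft_torque": the same for the moment, N m; "finger_gap": opening from 0.0 (shut) to 1.0 (fully open).
Only numpy, scipy, OpenCV 4.12 (cv2) and the standard library are available. Lean on these libraries where they do the work, as an engineer would, in place of code of your own. Each camera call takes 0.05 s, during which the arm holds its last target.

## Working session

There is one attempt and no reset: what is moved stays moved. The work goes in short steps, Python scripts to look and compute and a tool call to move; the robot and the scene stay as the last step left them, time stands still between calls to the robot, and variables do not carry over. Pictures are saved under pics/ and viewed, and the job is handed in when it is done.

Besides the shell and the picture viewer there is one more tool, called after "Call:" as name([rows], argument=value, ...), one row to a line, values as JSON. play_rows: Moves the arm, as the interface text tells. Its arguments: {"type":"object","properties":{"series":{"type":"array","items":{"type":"array","items":{"type":"number"}}},"claw":{"type":"number"},"force":{"type":"number"}},"required":["series"]}

```bash
mkdir -p pics; ls
python3 - <<'E'
from station import manip, snapshot
import cv2,pickle,numpy as np
s=manip.sense();print(s)
for n in("scene","top"):
    d=snapshot(n);pickle.dump(d,open(n+".pkl","wb"));cv2.imwrite(f"pics/{n}0.png",d["image"]);print(n,d["fov_y"],d["cx"],d["cy"],d["R"],d["t"])
E
```

```text
pics
{'t': 0.0, 'q': array([ 9.75497867e-01,  5.28439015e-01,  1.43393549e+00, -9.61158431e-06,
        1.18134004e+00, -1.78451387e-01]), 'qd': array([-0.00021803, -0.0004099 , -0.00083322,  0.00169532, -0.00108987,
        0.00265558]), 'tau': array([ 3.71782862e-04, -4.42353666e+01, -1.78027278e+01, -1.79952531e-04,
        8.49402597e-03, -2.55330477e-06]), 'tcp_pos': array([0.25258946, 0.57090203, 0.23033972]), 'tool_rot': array([ 0.1456157 ,  0.69208382, -0.14700758,  0.69152355]), 'force': array([-0.20709129, -0.22193707, -0.59200881]), 'ft_torque': array([0.02243955, 0.02663577, 0.04656541]), 'finger_gap': 1.0007009160088471}
scene 50.78626373964388 284.4716064522191 213.02593699340855 [[ 0.45479509  0.89059224 -0.00262509]
 [ 0.74801312 -0.38358123 -0.54161039]
 [-0.48336094  0.24435814 -0.84062554]] [-0.27102328 -0.37418371  1.27897447]
top 44.87866620148166 279.6738249379306 223.6215270489693 [[ 0.00690311 -0.99995285  0.00682908]
 [-0.99527688 -0.00753181 -0.09678431]
 [ 0.09683118 -0.00612871 -0.99528195]] [0.01296684 0.59350346 1.05117248]
```

View pics/scene0.png

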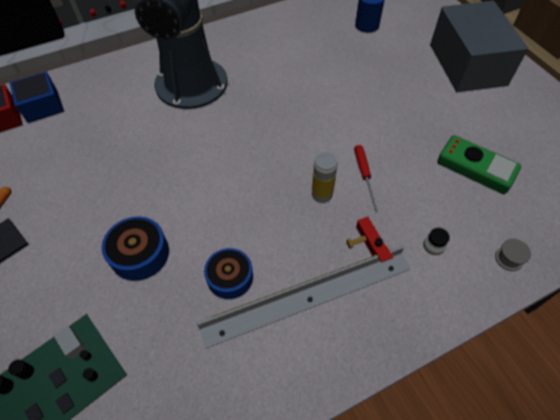

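View pics/top0.png

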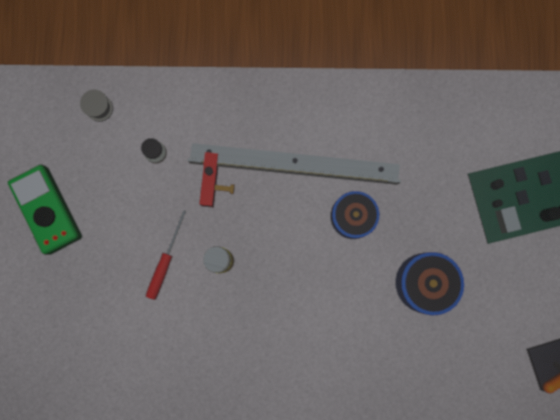

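The top view shows two blue transformers, at (355,215) and (432,284). The smaller one at (355,215) fits the description; I'll confirm its diameter and look at a crop. The fence runs from (190,155) to (400,175). The red stop is at (209,180) with its plunger at (232,188). The can is at (217,260), the flux jar at (152,150) and the screwdriver at (160,275).

```bash
cat > h.py <<'E'
import numpy as np,cv2,pickle
def ray(d,uv,z):
    f=d["image"].shape[0]/2/np.tan(np.radians(d["fov_y"]/2))
    v=np.array([(uv[0]-d["cx"])/f,(uv[1]-d["cy"])/f,1.])
    R=np.array(d["R"]);c=-R.T@d["t"];w=R.T@v
    return c+w*(z-c[2])/w[2]
def proj(d,X):
    f=d["image"].shape[0]/2/np.tan(np.radians(d["fov_y"]/2))
    p=np.array(d["R"])@np.array(X)+d["t"];return np.array([f*p[0]/p[2]+d["cx"],f*p[1]/p[2]+d["cy"]])
def blue(d,zt=.045):
    """blue+black-top blobs: circle fit of the outer rim at top"""
    h=cv2.cvtColor(d["image"],cv2.COLOR_BGR2HSV)
    m=cv2.inRange(h,(105,120,40),(130,255,255))
    out=[]
    cs,_=cv2.findContours(m,cv2.RETR_EXTERNAL,cv2.CHAIN_APPROX_NONE)
    for c in cs:
        if cv2.contourArea(c)<300: continue
        out.append((cv2.contourArea(c),c[:,0,:]))
    return out,m
E
python3 - <<'E'
from h import *
d=pickle.load(open("top.pkl","rb"))
o,m=blue(d)
for a,c in o:
    (u,v),r=cv2.minEnclosingCircle(c.astype(np.float32))
    h=c.mean(0); P=np.array([ray(d,p,.045)[:2] for p in c])
    (x,y),R=cv2.minEnclosingCircle((P*1000).astype(np.float32))
    print(a,(u,v,r),x,y,R, c.min(0),c.max(0))
s=pickle.load(open("scene.pkl","rb"))
o,m=blue(s)
for a,c in o: print(a,c.min(0),c.max(0),ray(s,c.mean(0),.03))
def crop(i,x0,y0,x1,y1,k): return cv2.resize(i[y0:y1,x0:x1],None,fx=k,fy=k,interpolation=cv2.INTER_CUBIC)
cv2.imwrite("pics/c1.png",crop(d["image"],180,130,480,330,2.6))
cv2.imwrite("pics/c2.png",crop(s["image"],190,200,450,350,3))
E
```

```text
2947.0 (432.0, 283.0, 31.622875213623047) 470.3105773925781 -298.85394287109375 64.76262664794922 [401 253] [463 314]
1598.5 (355.0038757324219, 214.26744079589844, 23.165700912475586) 612.3204345703125 -140.74166870117188 48.875858306884766 [332 192] [378 237]
1727.0 [204 249] [251 297] [ 0.61892993 -0.1420742   0.03      ]
2781.5 [102 217] [164 279] [ 0.47691679 -0.29938709  0.03      ]
304.5 [10 72] [ 54 106] [-0.13059422 -0.40864865  0.03      ]
```

View pics/c1.png

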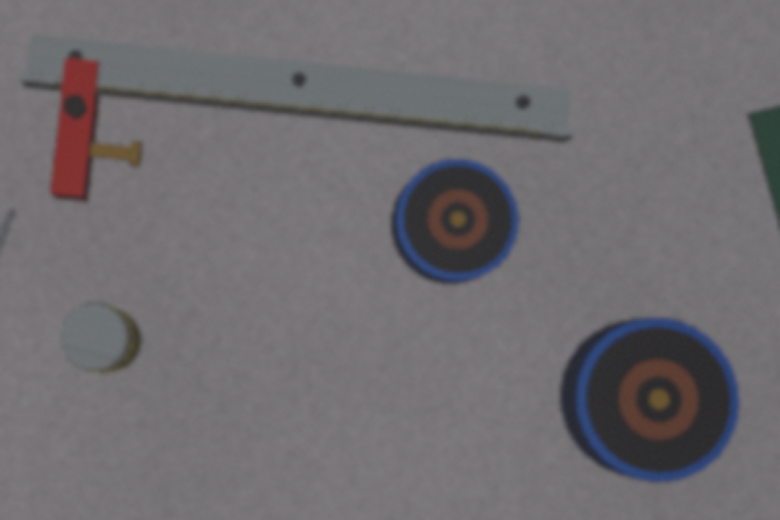

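View pics/c2.png

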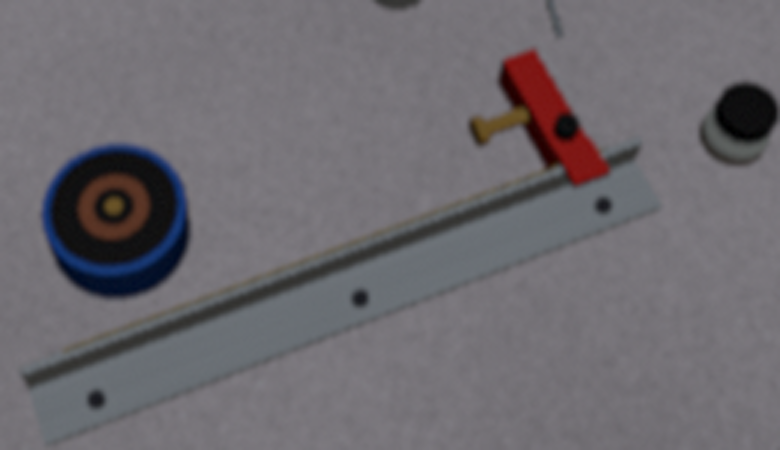

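The crops confirm it: the smaller one, at (355,215), measures about 98 mm across and the larger about 130 mm. Next I'll measure the fence line, the stop face and the plunger tip.

Run:
```python
from h import *
for n in("top","scene"):
    d=pickle.load(open(n+".pkl","rb"))
    im=d["image"];f=210/np.tan(np.radians(d["fov_y"]/2))
    print(n,"cam",-np.array(d["R"]).T@d["t"])
    Z=d["depth"];V,U=np.mgrid[:420,:560]
    C=np.stack([(U-d["cx"])/f*Z,(V-d["cy"])/f*Z,Z],-1);W=(C-d["t"])@np.array(d["R"])
    W[Z==0]=np.nan
    h=cv2.cvtColor(im,cv2.COLOR_BGR2HSV)
    # fence: points with z 28..36mm, not red, x .6-.8
    red=cv2.inRange(h,(0,130,50),(8,255,255))|cv2.inRange(h,(172,130,50),(180,255,255))
    k=(W[...,2]>.026)&(W[...,2]<.037)&(W[...,0]>.64)&(W[...,0]<.8)&(W[...,1]>-.25)&(W[...,1]<.25)&(cv2.dilate(red,np.ones((5,5)))==0)
    P=W[k];
    k2=(P[:,0]>np.median(P[:,0])-.06)
    p=np.polyfit(P[:,1],P[:,0],1);r=P[:,0]-np.polyval(p,P[:,1])
    print("fence top ridge x=",p,np.percentile(r,[2,20,50,80,98]),len(P),P[:,1].min(),P[:,1].max(),np.median(P[:,2]))
    # low-level flange
    q=(red>0)&(W[...,0]>.55)&(W[...,1]>.0)&(W[...,1]<.3)&(W[...,2]>.030)&(W[...,2]<.045)
    R_=W[q];print("red",len(R_),(cv2.minAreaRect((R_[:,:2]*1000).astype(np.float32))))
    br=cv2.inRange(h,(10,100,60),(32,255,255))
    q=(br>0)&(W[...,0]>.6)&(W[...,0]<.75)&(W[...,1]>.05)&(W[...,1]<.2)
    B=W[q];print("brass",len(B),cv2.minAreaRect((B[:,:2]*1000).astype(np.float32)),B[:,2].min(),B[:,2].max())
    # depth profile across the fence at column y≈0
    if n=="top":
        for v in range(140,185,2): print(v,np.round(W[v,290],3),im[v,290])
```

```text
top cam [0.48882449 0.02387872 1.10356627]
fence top ridge x= [0.0428225  0.70311371] [-0.04368499 -0.00397231  0.00377387  0.01131808  0.01872213] 694 -0.24033909535118872 0.2170884121521339 0.03145506366072831
red 560 ((686.6441040039062, 169.183837890625), (26.06502914428711, 110.78723907470703), 85.04059600830078)
brass 79 ((670.89306640625, 136.9925079345703), (38.93440628051758, 14.534353256225586), 79.17752075195312) 0.022688061105887 0.03532209722240732
140 [ 0.782 -0.004  0.001] [123 120 124]
142 [ 0.779 -0.005 -0.003] [121 118 121]
144 [ 0.774 -0.005 -0.   ] [121 118 121]
146 [ 0.77  -0.005 -0.002] [120 117 121]
148 [ 0.766 -0.005 -0.004] [120 117 121]
150 [ 0.76  -0.005 -0.001] [120 116 120]
152 [ 0.756 -0.005 -0.004] [119 116 117]
154 [ 0.75  -0.005  0.004] [117 114 110]
156 [ 0.745 -0.005  0.005] [116 114 109]
158 [ 0.741 -0.005  0.005] [115 113 107]
160 [ 0.736 -0.005  0.006] [116 113 108]
162 [ 0.731 -0.005  0.007] [115 113 107]
164 [ 0.728 -0.005  0.004] [116 113 109]
166 [ 0.724 -0.005  0.001] [116 113 109]
168 [ 0.719 -0.005  0.001] [115 114 109]
170 [ 0.708 -0.004  0.035] [87 97 98]
172 [ 0.707 -0.004  0.017] [63 66 67]
174 [ 0.706 -0.005 -0.001] [106 104 106]
176 [ 0.701 -0.005  0.001] [121 118 121]
178 [ 0.697 -0.005  0.001] [118 115 118]
180 [ 0.693 -0.005 -0.   ] [118 116 118]
182 [ 0.688 -0.005  0.001] [122 119 122]
184 [ 0.685 -0.005 -0.005] [120 117 120]
scene cam [ 1.02136068 -0.21468645  0.87176535]
fence top ridge x= [0.06816417 0.7024374 ] [-0.0450542   0.00162309  0.00692164  0.01108718  0.01534335] 997 -0.2395780154088378 0.21684164991892554 0.03184323247708918
red 532 ((687.9578857421875, 170.30072021484375), (29.035079956054688, 112.1729736328125), 85.16337585449219)
brass 97 ((666.4429321289062, 137.8002471923828), (24.625791549682617, 42.81924819946289), 0.9584925770759583) 0.0027405877682532896 0.03607795170604197
```

Run:
```python
from h import *
d=pickle.load(open("top.pkl","rb"))
g=cv2.cvtColor(d["image"],cv2.COLOR_BGR2GRAY).astype(float)
A=[];B=[]
for u in range(225,392):
    v0=157+(u-220)*0.1+11
    vs=np.arange(int(v0-8),int(v0+10));c=g[vs,u];i=c[3:-3].argmin()+3
    m=c[i]
    # half-level crossings on both sides
    lo=i
    while lo>0 and c[lo-1]>c[lo]-0 and c[lo]<(m+113)/2: lo-=1
    hi=i
    while hi<len(c)-1 and c[hi]<(m+118)/2: hi+=1
    t=((m+118)/2-c[hi-1])/(c[hi]-c[hi-1]+1e-9)
    A.append(ray(d,(u,vs[i]),.02)[:2]);B.append(ray(d,(u,vs[hi-1]+t),0)[:2])
for X in(A,B):
    X=np.array(X);l=cv2.fitLine((X*1000).astype(np.float32),cv2.DIST_HUBER,0,.01,.01).ravel()
    s=l[0]/l[1];print("slope",s,np.degrees(np.arctan(s)),"x at y=0",l[2]-s*l[3])
# wall top via depth
for n in("top","scene"):
    d=pickle.load(open(n+".pkl","rb"));f=210/np.tan(np.radians(d["fov_y"]/2))
    Z=d["depth"];V,U=np.mgrid[:420,:560]
    W=(np.stack([(U-d["cx"])/f*Z,(V-d["cy"])/f*Z,Z],-1)-d["t"])@np.array(d["R"])
    k=(Z>0)&(W[...,2]>.012)&(W[...,2]<.04)&(W[...,1]>-.25)&(W[...,1]<.12)&(abs(W[...,0]-.707-.09*W[...,1])<.02)
    P=W[k];l=cv2.fitLine((P[:,:2]*1000).astype(np.float32),cv2.DIST_HUBER,0,.01,.01).ravel()
    s=l[0]/l[1];print(n,"wall slope",s,"x0",l[2]-s*l[3],len(P))
# fence ends & holes
# enlarge stop
i=d["image"]
t=pickle.load(open("top.pkl","rb"))["image"]
cv2.imwrite("pics/c3.png",cv2.resize(t[140:220,185:265],None,fx=7,fy=7,interpolation=cv2.INTER_NEAREST))
cv2.imwrite("pics/c4.png",cv2.resize(i[205:275,335:415],None,fx=7,fy=7,interpolation=cv2.INTER_NEAREST))
```

```text
slope 0.09437124 5.391107 x at y=0 706.9302
slope 0.09479015 5.414896 x at y=0 707.4983
top wall slope 0.09476753 x0 708.3239 755
scene wall slope 0.09207359 x0 713.1427 1161
```

View pics/c3.png

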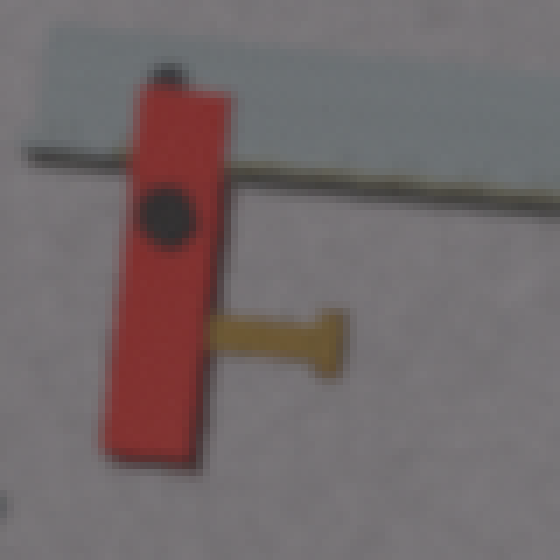

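View pics/c4.png

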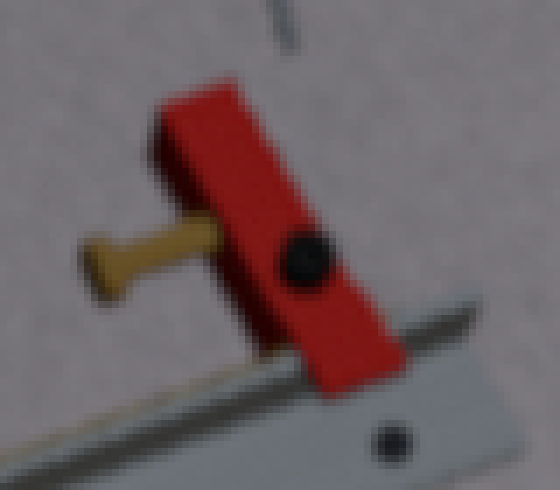

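```bash
cat >> h.py <<'E'
F0=np.array([.7073,0.]);A=np.radians(5.41);N=np.array([np.cos(A),-np.sin(A)]);E_=np.array([np.sin(A),np.cos(A)])
def tf(P): P=np.array(P[:2])-F0;return np.round([P@N*1000,P@E_*1000],1)
def tw(n,e): return F0+N*n/1000+E_*e/1000
E
python3 - <<'E'
from h import *
from station import manip
from scipy.spatial.transform import Rotation as Ro
s=manip.sense();print("tool axes\n",Ro.from_quat(s["tool_rot"]).as_matrix().round(3))
d=pickle.load(open("top.pkl","rb"));c=pickle.load(open("scene.pkl","rb"))
print("tip top",[tf(ray(d,(185+347/7,140+345/7),z)) for z in(.015,.022,.03)])
print("stop base of plunger top",tf(ray(d,(185+213/7,140+330/7),.022)))
print("stop red top corners",[tf(ray(d,(185+a/7,140+b/7),.038)) for a,b in((232,92),(196,462),(105,455),(140,90))])
print("tip scene",[tf(ray(c,(335+85/7,205+240/7),.033)), tf(ray(c,(335+82/7,205+262/7),.022)),tf(ray(c,(335+105/7,205+300/7),.011))])
print("red scene",[tf(ray(c,(335+a/7,205+b/7),.038)) for a,b in((160,105),(322,395),(408,355),(235,80))])
for z in(.045,): print("trafo top copper", tf(ray(d,(180+458/2.6,130+219/2.6),z)),"scene",tf(ray(c,(190+113/3,200+206/3),z)))
print("can",tf(ray(d,(217,260),.13)),ray(d,(217,260),.13),tf(ray(c,(325,161),.13)))
print("flux",tf(ray(d,(151,148),.05)),"screw",tf(ray(d,(184,211),.005)),tf(ray(d,(155,290),.015)))
print("big",tf(ray(d,(432,284),.06)))
print("fence end", tf(ray(d,(185+25/7,140+150/7),.032)),tf(ray(d,(180+570/2.6,130+134/2.6),.032)))
E
```

```text
tool axes
 [[-0.001  0.405  0.914]
 [-0.002  0.914 -0.405]
 [-1.    -0.002 -0.   ]]
tip top [array([-49.4, 111.1]), array([-50.5, 110.4]), array([-51.7, 109.6])]
stop base of plunger top [-50.  151.9]
stop red top corners [array([ 20.9, 152.2]), array([-93.1, 150.2]), array([-93.8, 177.7]), array([ 18.7, 180.1])]
tip scene [array([-56.8, 114.5]), array([-55.1, 114.1]), array([-45.2, 118.7])]
red scene [array([-89.8, 156.4]), array([ 19.6, 155.2]), array([ 17.3, 185.7]), array([-89.4, 182.8])]
trafo top copper [ -80.6 -151.2] scene [ -79.7 -148.5]
can [-206.5  118.1] [0.51287471 0.13702961 0.13      ] [-203.8  120.8]
flux [ 14.7 292.5] screw [-106.5  216.1] [-281.3  255.2]
big [-209.7 -315.7]
fence end [ -2.2 213.9] [   0.6 -238.7]
```

The numbers in fence coordinates (x, y in mm):

| Item | Position |
|---|---|
| Fence face | 0.707 m ahead at y = 0, yawed 5.4° |
| Transformer | about (-80.5, -150) |
| Plunger tip | y ≈ 111 |
| Stop face | y ≈ 152 |
| Can | (-205, 119) |

The plan has two stages:
1. **Push back:** use a half-open two-finger cradle, with tool z along fence x.
2. **Slide:** shut the fingers and turn their flat side 25° toward the fence.

First I travel at height to behind the transformer.

Call:
play_rows([
  [0,-0.02,0.021,-1],
  [0,-0.05,0.052,-2],
  [0,-0.08,0.083,-3],
  [0,-0.11,0.114,-4],
  [0,-0.14,0.145,-5],
  [0,-0.17,0.176,-6],
  [0,-0.2,0.207,-7],
  [0,-0.23,0.238,-8],
  [0,-0.26,0.269,-9],
  [0,-0.29,0.3,-10],
  [0,-0.32,0.331,-11],
  [0,-0.35,0.362,-12],
  [0,-0.38,0.393,-13],
  [0,-0.41,0.424,-14],
  [0,-0.44,0.455,-15],
  [0,-0.47,0.486,-16],
  [0,-0.5,0.517,-17],
  [0,-0.52,0.537,-18],
  [0,-0.53,0.547,-18.5],
  [0,-0.53,0.547,-18.5],
], claw=50)

```text
t: 2.1
tcp_pos: [0.5385, -0.1364, 0.2308]
tool_rot: [0.033, 0.707, -0.035, 0.706]
force: [0.2, 0.2, -0.1]
finger_gap: 0.501
```

```bash
cat > st.py <<'E'
from h import *
from station import manip
from scipy.spatial.transform import Rotation as Ro
def st():
    s=manip.sense();M=Ro.from_quat(s["tool_rot"]).as_matrix()
    f=np.array(s["force"])
    print("t",round(s["t"],2),"TCP n,e",tf(s["tcp_pos"]),"z",round(s["tcp_pos"][2]*1000,1),"zyaw",round(np.degrees(np.arctan2(M[1,2],M[0,2])),1),"tilt",M[:,0].round(3),"F n,e,z",(f[:2]@N).round(2),(f[:2]@E_).round(2),f[2].round(2),"gap",round(s["finger_gap"],2),"q",np.round(s["q"],2))
    return s,M
def need(M,s,n,e,z):
    D=np.append(tw(n,e),z/1000)-s["tcp_pos"];print("tool shift to",n,e,z,":",(M.T@D*1000).round(1))
E
python3 - <<'E'
from st import *
s,M=st();need(M,s,-155,-150,15)
E
```

```text
t 2.1 TCP n,e [-155.2 -151.7] z 230.8 zyaw -5.5 tilt [-0.001 -0.001 -1.   ] F n,e,z 0.15 0.26 -0.09 gap 0.5 q [-0.45  0.44  1.61 -0.    1.1  -1.92]
tool shift to -155 -150 15 : [215.8   2.    0.4]
```

Call:
play_rows([
  [0.03,0.002,0,0],
  [0.06,0.002,0,0],
  [0.09,0.002,0,0],
  [0.12,0.002,0,0],
  [0.15,0.002,0,0],
  [0.175,0.002,0,0],
  [0.195,0.002,0,0],
  [0.21,0.002,0,0],
  [0.216,0.002,0,0],
  [0.216,0.002,0,0],
])

```text
t: 3.1
tcp_pos: [0.5374, -0.133, 0.0143]
tool_rot: [0.033, 0.708, -0.034, 0.705]
force: [-0.5, -0.5, 0.9]
finger_gap: 0.497
```

Run:
```python
from st import *
s,M=st()
from station import snapshot
d=snapshot("scene");cv2.imwrite("pics/s1.png",cv2.resize(d["image"][180:360,80:460],None,fx=2,fy=2))
```

```text
t 3.1 TCP n,e [-156.6 -148.5] z 14.3 zyaw -5.4 tilt [-0.004 -0.    -1.   ] F n,e,z -0.47 -0.52 0.95 gap 0.5 q [-0.44  0.77  1.75 -0.    0.62 -1.92]
```

View pics/s1.png

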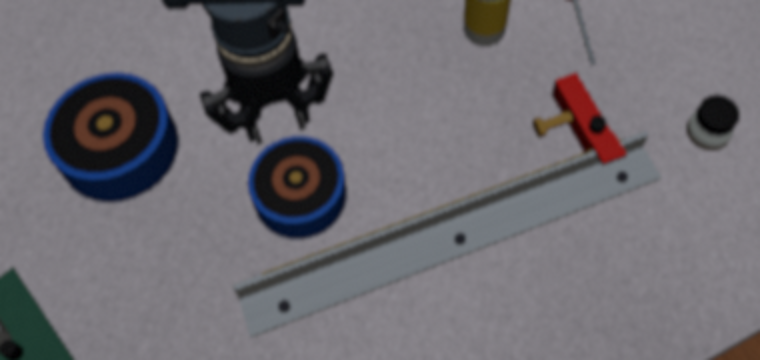

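The half-open fingers (crop about (255,135) and (303,120)) are centred behind the transformer at (296,180). I push gently and check the force.

Call:
play_rows([
  [0,0,0.005,0],
  [0,0,0.01,0],
  [0,0,0.013,0],
  [0,0,0.015,0],
  [0,0,0.017,0],
  [0,0,0.019,0],
  [0,0,0.021,0],
  [0,0,0.023,0],
  [0,0,0.025,0],
  [0,0,0.027,0],
  [0,0,0.029,0],
  [0,0,0.031,0],
  [0,0,0.033,0],
  [0,0,0.035,0],
  [0,0,0.037,0],
  [0,0,0.039,0],
  [0,0,0.041,0],
])

```text
t: 4.85
tcp_pos: [0.5754, -0.1363, 0.0145]
tool_rot: [0.034, 0.71, -0.033, 0.703]
force: [-5.5, 0.2, 3.3]
finger_gap: 0.498
```

Run:
```python
from st import *
s,M=st()
from station import snapshot
d=snapshot("top");pickle.dump(d,open("top1.pkl","wb"));cv2.imwrite("pics/t1.png",cv2.resize(d["image"][130:330,180:480],None,fx=2.6,fy=2.6))
```

```text
t 4.85 TCP n,e [-118.5 -148.1] z 14.5 zyaw -5.4 tilt [-0.01   0.002 -1.   ] F n,e,z -5.5 -0.29 3.32 gap 0.5 q [-0.42  0.8   1.65 -0.    0.7  -1.89]
```

View pics/t1.png

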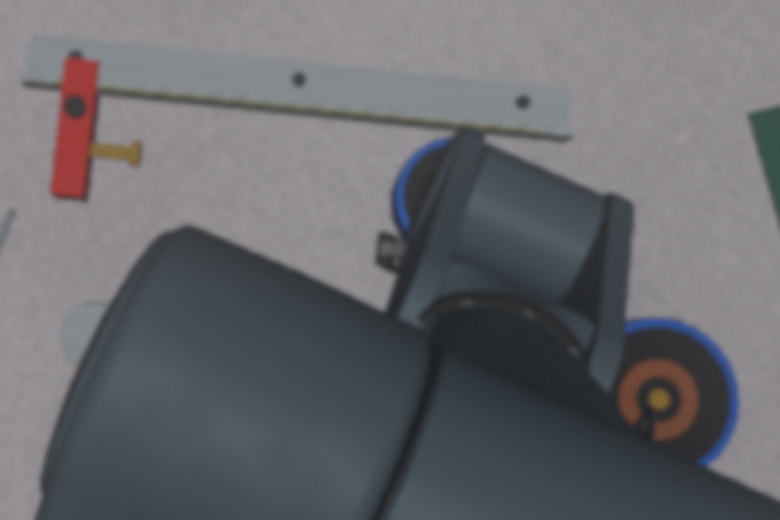

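The transformer has moved back about 18 mm (its top edge in the crop went from row 160 to 140), with about 5 N of sliding drag and roughly 12 mm left. I continue slowly.

Call:
play_rows([
  [0,0,0.003,0],
  [0,0,0.005,0],
  [0,0,0.006,0],
  [0,0,0.007,0],
  [0,0,0.008,0],
  [0,0,0.009,0],
  [0,0,0.01,0],
  [0,0,0.01,0],
])

```text
t: 5.7
tcp_pos: [0.583, -0.1364, 0.0142]
tool_rot: [0.034, 0.712, -0.032, 0.701]
force: [-5.6, 0.4, 3.7]
finger_gap: 0.498
```

Run:
```python
from st import *
s,M=st()
```

```text
t 5.7 TCP n,e [-110.8 -147.5] z 14.2 zyaw -5.4 tilt [-0.015  0.004 -1.   ] F n,e,z -5.64 -0.16 3.69 gap 0.5 q [-0.41  0.8   1.63 -0.    0.73 -1.89]
```

Call:
play_rows([
  [0,0,0.002,0],
  [0,0,0.003,0],
  [0,0,0.004,0],
  [0,0,0.005,0],
  [0,0,0.006,0],
  [0,0,0.006,0],
])

```text
t: 6.3
tcp_pos: [0.5869, -0.1363, 0.0138]
tool_rot: [0.035, 0.713, -0.032, 0.699]
force: [-5.9, 0.7, 4.0]
finger_gap: 0.503
```

Run:
```python
from st import *
s,M=st()
```

```text
t 6.3 TCP n,e [-107.1 -147. ] z 13.8 zyaw -5.4 tilt [-0.02   0.005 -1.   ] F n,e,z -5.96 0.12 4.0 gap 0.5 q [-0.41  0.81  1.61 -0.    0.74 -1.89]
```

Call:
play_rows([
  [0,0,0.0025,0],
  [0,0,0.0035,0],
  [0,0,0.0045,0],
  [0,0,0.005,0],
  [0,0,0.005,0],
])

```text
t: 6.8
tcp_pos: [0.5871, -0.136, 0.0134]
tool_rot: [0.035, 0.717, -0.031, 0.695]
force: [-9.6, -1.7, 8.3]
finger_gap: 0.502
```

Run:
```python
from st import *
s,M=st()
```

```text
t 6.8 TCP n,e [-106.9 -146.7] z 13.4 zyaw -5.4 tilt [-0.031  0.008 -1.   ] F n,e,z -9.4 -2.64 8.28 gap 0.5 q [-0.41  0.81  1.6  -0.01  0.76 -1.88]
```

Contact with the fence: the force rose to 9.5 N with no further travel, at TCP x = -106.9 (I predicted -106). I back off, shut the fingers, and look.

Call:
play_rows([
  [0,0,-0.002,0],
  [0,0,-0.005,0],
  [0,0,-0.01,0],
  [0,0,-0.02,0],
  [0,0,-0.035,0],
  [0,0,-0.05,0],
  [0,0,-0.06,0],
  [0,0,-0.06,0],
], claw=0)

```text
t: 7.6
tcp_pos: [0.5256, -0.1298, 0.0153]
tool_rot: [0.036, 0.718, -0.031, 0.695]
force: [0.6, 0.1, -0.7]
finger_gap: -0.002
```

Run:
```python
from st import *
s,M=st()
from station import snapshot
d=snapshot("scene");pickle.dump(d,open("scene2.pkl","wb"));cv2.imwrite("pics/s2.png",cv2.resize(d["image"][180:360,80:460],None,fx=2,fy=2))
o,m=blue(d)
c0=pickle.load(open("scene.pkl","rb"))
for dd in(c0,d):
  h=cv2.cvtColor(dd["image"],cv2.COLOR_BGR2HSV)
  m=cv2.inRange(h,(3,60,40),(25,255,220));
  n,l,stt,cc=cv2.connectedComponentsWithStats(m)
  for i in range(1,n):
    if stt[i,4]>120 and 190<cc[i][0]<280 and 220<cc[i][1]<310: print("copper",stt[i],cc[i],tf(ray(dd,cc[i],.045)))
  for a,c in blue(dd)[0]:
    if a>1000:
      (x,y),R=cv2.minEnclosingCircle(np.array([tf(ray(dd,p,.045)) for p in c],np.float32)); print(a,x,y,R)
need(M,s,-82,-216,14)
```

```text
t 7.6 TCP n,e [-168.6 -146.3] z 15.3 zyaw -5.4 tilt [-0.032  0.009 -0.999] F n,e,z 0.55 0.14 -0.73 gap -0.0 q [-0.45  0.77  1.76 -0.01  0.65 -1.91]
copper [215 258  25  22 340] [227.45       268.56470588] [ -80.1 -148.8]
1727.0 -71.5999984741211 -149.64999389648438 55.81813049316406
2781.5 -201.10247802734375 -317.69091796875 78.30404663085938
copper [221 269  26  24 373] [233.39678284 280.47453083] [ -50.3 -145.7]
1745.0 -44.1910400390625 -147.36239624023438 53.61960220336914
2973.5 -201.45001220703125 -314.79998779296875 78.7748031616211
tool shift to -82 -216 14 : [ -2.  -69.7  86.6]
```

View pics/s2.png

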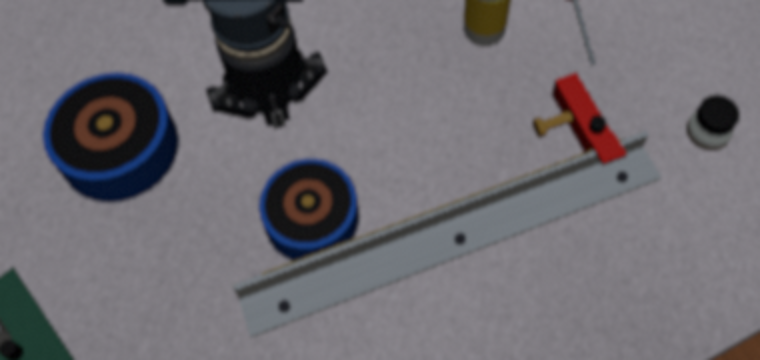

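The transformer (crop (308,205)) now sits on the fence, with its centre at about (-50, -146). I move the shut fingers around to its left side, turning 115°.

Call:
play_rows([
  [-0.002,-0.01,0,8],
  [-0.002,-0.025,0.002,16],
  [-0.002,-0.04,0.005,24],
  [-0.002,-0.055,0.01,32],
  [-0.002,-0.065,0.016,40],
  [-0.002,-0.072,0.024,48],
  [-0.002,-0.076,0.032,56],
  [-0.002,-0.076,0.04,64],
  [-0.002,-0.076,0.048,72],
  [-0.002,-0.076,0.056,80],
  [-0.002,-0.076,0.064,88],
  [-0.002,-0.076,0.072,96],
  [-0.002,-0.076,0.078,104],
  [-0.002,-0.076,0.084,112],
  [-0.002,-0.076,0.084,115],
  [-0.002,-0.076,0.084,115],
])

```text
t: 9.25
tcp_pos: [0.6048, -0.2143, 0.0145]
tool_rot: [-0.606, -0.359, 0.621, -0.344]
force: [-0.2, 0.8, -0.2]
finger_gap: 0.002
```

Run:
```python
from st import *
s,M=st()
print(M.round(3)); print("e-dir in tool",(M.T@np.append(E_,0)).round(4),"n-dir",(M.T@np.append(N,0)).round(4))
from station import snapshot
d=snapshot("scene");pickle.dump(d,open("scene2.pkl","wb"));cv2.imwrite("pics/s3.png",cv2.resize(d["image"][180:360,80:460],None,fx=2,fy=2))
```

```text
t 9.25 TCP n,e [ -81.8 -223. ] z 14.5 zyaw -120.4 tilt [-0.029  0.007 -1.   ] F n,e,z -0.29 0.83 -0.16 gap 0.0 q [-0.51  0.84  1.5  -0.01  0.83  0.03]
[[-0.029  0.862 -0.505]
 [ 0.007 -0.505 -0.863]
 [-1.    -0.028  0.008]]
e-dir in tool [ 0.0044 -0.4219 -0.9066] n-dir [-0.0292  0.9062 -0.4219]
```

View pics/s3.png

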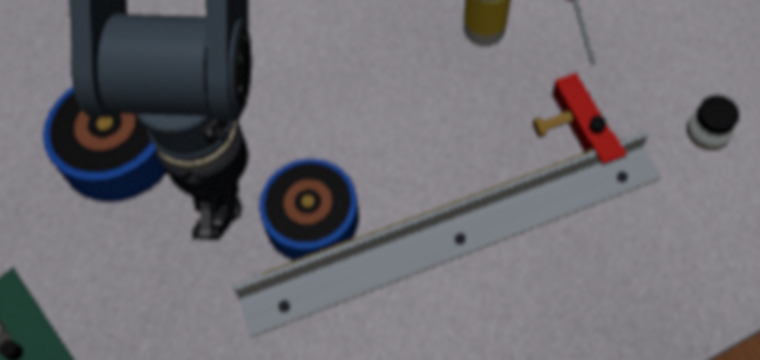

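Call:
play_rows([
  [0,-0.0016,-0.0081,0],
  [0,-0.0027,-0.0153,0],
  [0,-0.0026,-0.0197,0],
  [0,-0.0035,-0.0215,0],
  [0,-0.0043,-0.0234,0],
  [0,-0.0056,-0.0261,0],
  [0,-0.0068,-0.0288,0],
  [0,-0.0085,-0.0324,0],
  [0,-0.0102,-0.036,0],
  [0,-0.0119,-0.0397,0],
  [0,-0.0136,-0.0433,0],
  [0,-0.0153,-0.0469,0],
  [0,-0.017,-0.0506,0],
])

```text
t: 10.6
tcp_pos: [0.6103, -0.1639, 0.0144]
tool_rot: [-0.602, -0.361, 0.624, -0.344]
force: [-13.1, -10.2, 4.6]
finger_gap: 0.0
```

```bash
cat >> st.py <<'E'
def cop(name="scene"):
    from station import snapshot
    dd=snapshot(name);pickle.dump(dd,open("last.pkl","wb"))
    h=cv2.cvtColor(dd["image"],cv2.COLOR_BGR2HSV)
    m=cv2.inRange(h,(3,60,40),(25,255,220))
    n,l,stt,cc=cv2.connectedComponentsWithStats(m)
    for i in range(1,n):
        if stt[i,4]>120:
            P=tf(ray(dd,cc[i],.045))
            if -120<P[0]<0: print("copper",stt[i],P)
    return dd
E
python3 - <<'E'
from st import *
s,M=st()
print("e-dir in tool",(M.T@np.append(E_,0)).round(4),"n-dir",(M.T@np.append(N,0)).round(4))
d=cop();cv2.imwrite("pics/s4.png",cv2.resize(d["image"][180:360,80:460],None,fx=2,fy=2))
E
```

```text
t 10.6 TCP n,e [ -81.1 -172.3] z 14.4 zyaw -120.2 tilt [-0.04   0.006 -0.999] F n,e,z -12.03 -11.43 4.6 gap 0.0 q [-0.43  0.84  1.52 -0.02  0.83  0.1 ]
e-dir in tool [ 0.0021 -0.4195 -0.9077] n-dir [-0.0399  0.907  -0.4193]
copper [347 234  21  14 133] [-41.4 127.9]
copper [234 264  26  24 373] [ -50.3 -117.5]
```

View pics/s4.png

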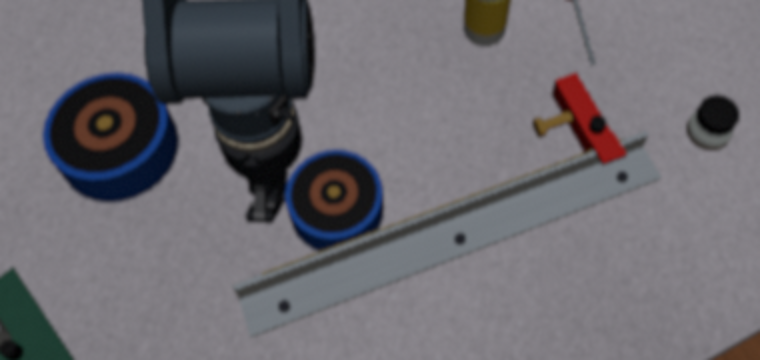

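The slide works and the copper centre stays at x = -50, but the fence reaction (12 N) is higher than I want. Before pressing on the spring I'll reduce the face angle from 25° to 10°.

Call:
play_rows([
  [0,0,0.003,0],
  [0,0,0.008,0],
  [0,0,0.014,0],
  [0,0.006,0.017,0],
  [0,0.012,0.016,-4],
  [-0.0005,0.018,0.012,-8],
  [-0.001,0.022,0.008,-12],
  [-0.001,0.0244,0.0052,-15],
  [-0.001,0.0244,0.0052,-15],
  [-0.001,0.0244,0.0052,-15],
])

```text
t: 11.65
tcp_pos: [0.6291, -0.18, 0.0144]
tool_rot: [-0.552, -0.439, 0.572, -0.419]
force: [-0.5, 0.6, -0.1]
finger_gap: -0.002
```

Run:
```python
from st import *
s,M=st()
print("e-dir in tool",(M.T@np.append(E_,0)).round(4),"n-dir",(M.T@np.append(N,0)).round(4))
d=cop()
```

```text
t 11.65 TCP n,e [ -60.9 -186.5] z 14.4 zyaw -105.3 tilt [-0.039  0.006 -0.999] F n,e,z -0.61 0.59 -0.07 gap -0.0 q [-0.44  0.86  1.45 -0.01  0.87 -0.17]
e-dir in tool [ 0.0028 -0.1711 -0.9852] n-dir [-0.0397  0.9845 -0.1711]
copper [347 234  21  14 134] [-41.3 128.1]
copper [235 264  25  24 376] [ -50.4 -116.9]
```

Call:
play_rows([
  [0,-0.0005,-0.003,0],
  [0,-0.001,-0.0059,0],
  [0,-0.0014,-0.0079,0],
  [0,-0.0017,-0.0099,0],
  [0,-0.0022,-0.0128,0],
  [0,-0.0029,-0.0167,0],
  [0,-0.0038,-0.0217,0],
  [0,-0.0046,-0.0266,0],
  [0,-0.0055,-0.0315,0],
  [0,-0.0063,-0.0365,0],
  [0,-0.0072,-0.0414,0],
  [0,-0.008,-0.0463,0],
  [0,-0.0089,-0.0512,0],
  [0,-0.0098,-0.0562,0],
  [0,-0.0106,-0.0611,0],
  [0,-0.0115,-0.066,0],
])

```text
t: 13.3
tcp_pos: [0.6342, -0.1141, 0.0145]
tool_rot: [-0.551, -0.44, 0.572, -0.419]
force: [-1.9, -3.6, -0.5]
finger_gap: 0.0
```

Run:
```python
from st import *
s,M=st()
print("e-dir in tool",(M.T@np.append(E_,0)).round(4),"n-dir",(M.T@np.append(N,0)).round(4))
d=cop();cv2.imwrite("pics/s5.png",cv2.resize(d["image"][180:360,80:460],None,fx=2,fy=2))
```

```text
t 13.3 TCP n,e [ -62.  -120.5] z 14.5 zyaw -105.2 tilt [-0.042  0.005 -0.999] F n,e,z -1.53 -3.8 -0.51 gap 0.0 q [-0.35  0.85  1.48 -0.01  0.85 -0.07]
e-dir in tool [ 0.0014 -0.1707 -0.9853] n-dir [-0.0419  0.9844 -0.1706]
copper [347 234  21  14 135] [-41.3 128.2]
copper [261 255  25  23 357] [-50.4 -58.8]
```

View pics/s5.png

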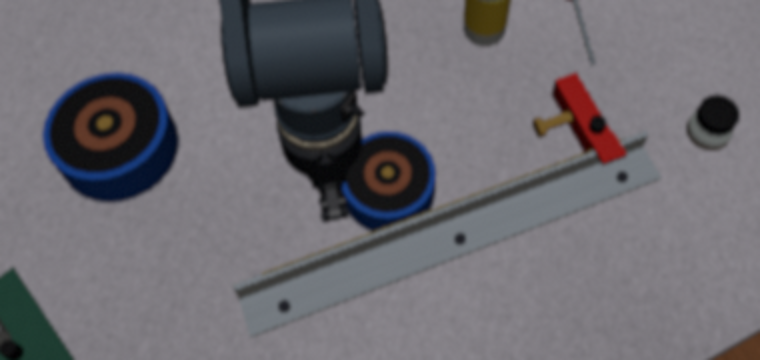

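Forces are now small (e 3.8 N, n 1.5 N) and the transformer is still on the fence at x = -50.4. About 120 mm remains to the plunger, so I continue for 100 mm.

Call:
play_rows([
  [0,-0.0005,-0.0049,0],
  [0,-0.0012,-0.0099,0],
  [0,-0.002,-0.0148,0],
  [0,-0.0027,-0.0197,0],
  [0,-0.0035,-0.0246,0],
  [0,-0.0043,-0.0296,0],
  [0,-0.0051,-0.0345,0],
  [0,-0.006,-0.0394,0],
  [0,-0.0068,-0.0443,0],
  [0,-0.0077,-0.0493,0],
  [0,-0.0085,-0.0542,0],
  [0,-0.0094,-0.0591,0],
  [0,-0.0102,-0.064,0],
  [0,-0.0111,-0.069,0],
  [0,-0.0119,-0.0739,0],
  [0,-0.0128,-0.0788,0],
  [0,-0.0136,-0.0837,0],
  [0,-0.0145,-0.0887,0],
  [0,-0.0153,-0.0936,0],
  [0,-0.0162,-0.0985,0],
])

```text
t: 15.35
tcp_pos: [0.6435, -0.0145, 0.0145]
tool_rot: [-0.55, -0.44, 0.573, -0.418]
force: [-2.4, -5.6, 0.1]
finger_gap: 0.001
```

Run:
```python
from st import *
s,M=st()
print("e-dir in tool",(M.T@np.append(E_,0)).round(4),"n-dir",(M.T@np.append(N,0)).round(4))
d=cop();cv2.imwrite("pics/s6.png",cv2.resize(d["image"][180:330,180:460],None,fx=2.8,fy=2.8))
```

```text
t 15.35 TCP n,e [-62.2 -20.5] z 14.5 zyaw -105.2 tilt [-0.044  0.005 -0.999] F n,e,z -1.84 -5.81 0.06 gap 0.0 q [-0.19  0.85  1.48 -0.    0.86  0.07]
e-dir in tool [ 9.000e-04 -1.703e-01 -9.854e-01] n-dir [-0.0442  0.9844 -0.1701]
copper [347 234  21  14 135] [-41.3 128.2]
copper [306 239  25  23 338] [-50.4  41. ]
```

View pics/s6.png

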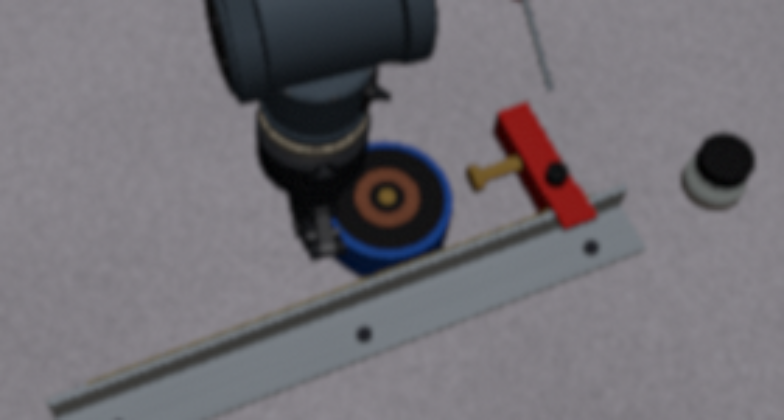

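Centre is at y = 41, with a gap of about 20 mm to the plunger. I slow down.

Call:
play_rows([
  [0,-0.0005,-0.003,0],
  [0,-0.001,-0.006,0],
  [0,-0.0014,-0.0085,0],
  [0,-0.0018,-0.0105,0],
  [0,-0.0021,-0.0125,0],
  [0,-0.0024,-0.014,0],
  [0,-0.0026,-0.0155,0],
  [0,-0.0028,-0.0165,0],
])

```text
t: 16.2
tcp_pos: [0.6444, 0.0022, 0.0145]
tool_rot: [-0.55, -0.44, 0.573, -0.418]
force: [-2.5, -5.9, 0.5]
finger_gap: 0.002
```

Run:
```python
from st import *
s,M=st()
```

```text
t 16.2 TCP n,e [-62.8  -3.7] z 14.5 zyaw -105.2 tilt [-0.045  0.005 -0.999] F n,e,z -1.98 -6.12 0.5 gap 0.0 q [-0.17  0.85  1.48 -0.    0.86  0.1 ]
```

Call:
play_rows([
  [0,-0.0003,-0.002,0],
  [0,-0.0005,-0.003,0],
])

```text
t: 16.4
tcp_pos: [0.6444, 0.0046, 0.0145]
tool_rot: [-0.549, -0.44, 0.574, -0.418]
force: [-2.3, -4.2, 0.4]
finger_gap: -0.002
```

Run:
```python
from st import *
s,M=st()
```

```text
t 16.4 TCP n,e [-63.1  -1.4] z 14.5 zyaw -105.2 tilt [-0.046  0.004 -0.999] F n,e,z -1.93 -4.44 0.42 gap -0.0 q [-0.16  0.85  1.48 -0.    0.86  0.1 ]
```

Call:
play_rows([
  [0,-0.0002,-0.0015,0],
  [0,-0.0003,-0.0025,0],
  [0,-0.0003,-0.0025,0],
])

```text
t: 16.7
tcp_pos: [0.6444, 0.0067, 0.0145]
tool_rot: [-0.549, -0.441, 0.574, -0.418]
force: [-2.0, -3.6, 1.5]
finger_gap: 0.001
```

Run:
```python
from st import *
s,M=st()
```

```text
t 16.7 TCP n,e [-63.2   0.8] z 14.5 zyaw -105.2 tilt [-0.047  0.003 -0.999] F n,e,z -1.65 -3.82 1.49 gap 0.0 q [-0.16  0.85  1.48 -0.01  0.86  0.11]
```

Call:
play_rows([
  [0,-0.0002,-0.0015,0],
  [0,-0.0003,-0.0025,0],
  [0,-0.0003,-0.0025,0],
])

```text
t: 17.0
tcp_pos: [0.6445, 0.0089, 0.0145]
tool_rot: [-0.549, -0.441, 0.574, -0.418]
force: [-1.9, -4.1, 0.0]
finger_gap: 0.0
```

Run:
```python
from st import *
s,M=st()
d=cop();cv2.imwrite("pics/s7.png",cv2.resize(d["image"][200:290,280:420],None,fx=5.5,fy=5.5))
```

```text
t 17.0 TCP n,e [-63.4   2.9] z 14.5 zyaw -105.1 tilt [-0.048  0.003 -0.999] F n,e,z -1.56 -4.22 0.03 gap 0.0 q [-0.16  0.85  1.47 -0.01  0.86  0.11]
copper [316 236  25  22 334] [-50.7  64.6]
```

View pics/s7.png

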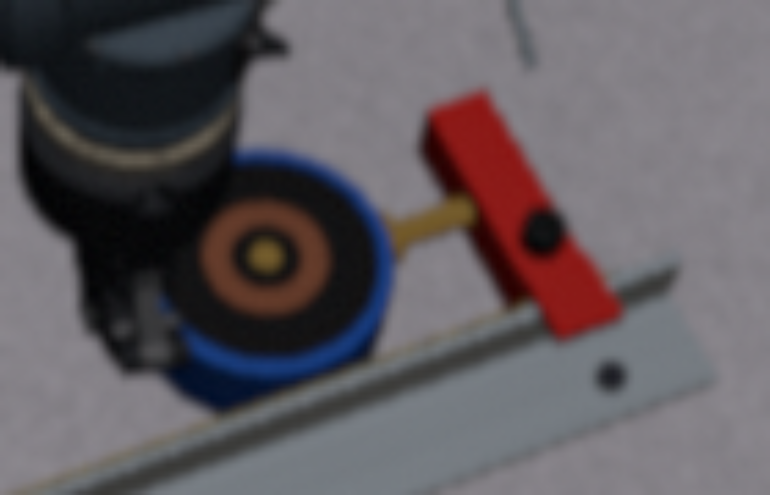

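The plunger head (crop about (395,235)) is next to or just about touching the transformer rim. The settled baseline drag is about 4 N, and I feel forward in small steps.

Call:
play_rows([
  [0,-0.0001,-0.001,0],
  [0,-0.0002,-0.0018,0],
  [0,-0.0002,-0.0018,0],
])

```text
t: 17.35
tcp_pos: [0.6445, 0.0097, 0.0145]
tool_rot: [-0.548, -0.44, 0.575, -0.419]
force: [-1.3, -6.5, 1.1]
finger_gap: -0.002
```

Run:
```python
from st import *
s,M=st()
```

```text
t 17.35 TCP n,e [-63.4   3.7] z 14.5 zyaw -105.1 tilt [-0.048  0.002 -0.999] F n,e,z -0.71 -6.62 1.14 gap -0.0 q [-0.16  0.85  1.47 -0.01  0.87  0.11]
```

Call:
play_rows([
  [0,-0.0001,-0.001,0],
  [0,-0.0002,-0.0018,0],
  [0,-0.0002,-0.0018,0],
])

```text
t: 17.65
tcp_pos: [0.6445, 0.0101, 0.0145]
tool_rot: [-0.547, -0.44, 0.575, -0.419]
force: [-2.9, -7.3, 1.1]
finger_gap: 0.001
```

Run:
```python
from st import *
s,M=st()
```

```text
t 17.65 TCP n,e [-63.5   4.2] z 14.5 zyaw -105.1 tilt [-0.049 -0.    -0.999] F n,e,z -2.16 -7.55 1.06 gap 0.0 q [-0.15  0.85  1.47 -0.01  0.87  0.12]
```

The plunger contact is felt: force rises from 4 to 7.5 N, with onset near TCP y = 2.8. I need about 12 N total (8 on the spring), which is about 3.2 mm of compression.

Call:
play_rows([
  [0,-0.0002,-0.001,0],
  [0,-0.0004,-0.002,0],
  [0,-0.0005,-0.003,0],
  [0,-0.0005,-0.003,0],
])

```text
t: 18.05
tcp_pos: [0.6446, 0.0111, 0.0146]
tool_rot: [-0.546, -0.44, 0.576, -0.42]
force: [-3.1, -8.9, 0.2]
finger_gap: 0.003
```

Run:
```python
from st import *
s,M=st()
```

```text
t 18.05 TCP n,e [-63.4   5.2] z 14.6 zyaw -105.0 tilt [-0.05  -0.003 -0.999] F n,e,z -2.21 -9.11 0.16 gap 0.0 q [-0.15  0.85  1.47 -0.01  0.87  0.12]
```

Call:
play_rows([
  [0,-0.0003,-0.0015,0],
  [0,-0.0005,-0.003,0],
  [0,-0.0007,-0.0038,0],
  [0,-0.0007,-0.0038,0],
  [0,-0.0007,-0.0038,0],
])

```text
t: 18.55
tcp_pos: [0.6447, 0.0121, 0.0146]
tool_rot: [-0.545, -0.439, 0.577, -0.421]
force: [-2.5, -11.6, 0.1]
finger_gap: -0.0
```

Run:
```python
from st import *
s,M=st()
d=cop()
s,M=st()
```

```text
t 18.55 TCP n,e [-63.5   6.1] z 14.6 zyaw -105.0 tilt [-0.051 -0.007 -0.999] F n,e,z -1.38 -11.82 0.08 gap -0.0 q [-0.15  0.85  1.47 -0.02  0.87  0.13]
copper [318 235  24  22 371] [-50.9  68.3]
t 18.6 TCP n,e [-63.5   6.1] z 14.6 zyaw -105.0 tilt [-0.051 -0.007 -0.999] F n,e,z -1.89 -11.87 0.98 gap 0.0 q [-0.15  0.85  1.47 -0.02  0.87  0.13]
```

About 8 N on the plunger (11.8 N total minus 4 N drag; 3.3 mm × 2.5 N/mm agrees). I hold briefly.

Call:
play_rows([
  [0,-0.0004,-0.0022,0],
  [0,-0.0004,-0.0024,0],
  [0,-0.0004,-0.0024,0],
  [0,-0.0004,-0.0024,0],
])

```text
t: 19.0
tcp_pos: [0.6447, 0.012, 0.0147]
tool_rot: [-0.544, -0.439, 0.577, -0.422]
force: [-2.5, -10.7, 1.4]
finger_gap: -0.004
```

Run:
```python
from st import *
s,M=st()
print("e-dir in tool",(M.T@np.append(E_,0)).round(4),"n-dir",(M.T@np.append(N,0)).round(4))
```

```text
t 19.0 TCP n,e [-63.5   6. ] z 14.7 zyaw -104.9 tilt [-0.052 -0.011 -0.999] F n,e,z -1.44 -10.88 1.43 gap -0.0 q [-0.15  0.85  1.47 -0.02  0.87  0.13]
e-dir in tool [-0.0154 -0.1665 -0.9859] n-dir [-0.0504  0.9849 -0.1655]
```

Call:
play_rows([
  [0,0.0001,0.0005,0],
  [0,0.0002,0.001,0],
  [0,0.0003,0.0015,0],
  [0,0.0003,0.002,0],
  [0,0.0004,0.0025,0],
  [0,0.0005,0.003,0],
  [0,0.0006,0.0035,0],
  [0,0.0007,0.004,0],
  [0,0.0008,0.005,0],
  [0,0.001,0.006,0],
  [0,0.0013,0.008,0],
  [0,0.002,0.012,0],
  [0,0.003,0.018,0],
  [0,0.004,0.026,0],
  [0,0.006,0.036,0],
  [0,0.008,0.048,0],
  [0,0.01,0.06,0],
  [0,0.01,0.06,0],
])

```text
t: 20.8
tcp_pos: [0.6389, -0.051, 0.0157]
tool_rot: [-0.545, -0.438, 0.578, -0.422]
force: [-0.3, -0.2, -0.6]
finger_gap: -0.001
```

Run:
```python
from st import *
s,M=st()
d=cop();cv2.imwrite("pics/s8.png",cv2.resize(d["image"][200:290,280:420],None,fx=5.5,fy=5.5))
```

```text
t 20.8 TCP n,e [-63.3 -57.2] z 15.7 zyaw -105.1 tilt [-0.051 -0.011 -0.999] F n,e,z -0.26 -0.26 -0.61 gap -0.0 q [-0.24  0.85  1.48 -0.03  0.86  0.04]
copper [317 236  24  22 335] [-50.5  65.9]
```

View pics/s8.png

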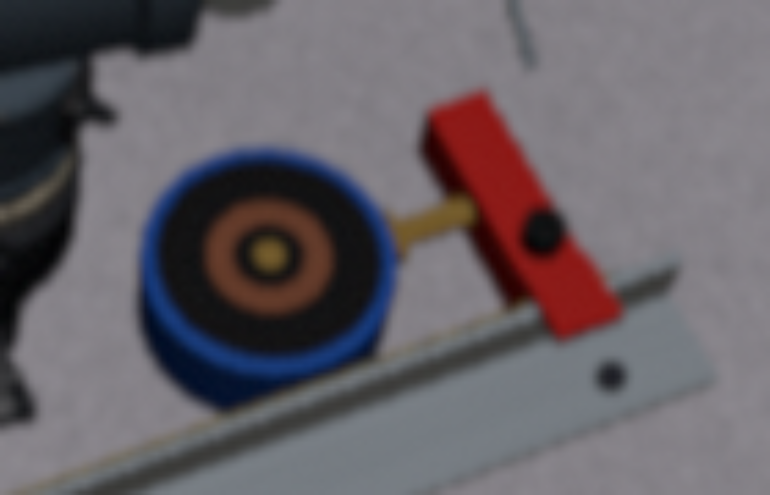

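The spring pushed it back from y = 68.3 to 65.9, and it rests on both. I raise the arm clear and check the stop in both views.

Call:
play_rows([
  [-0.01,0,0.005,0],
  [-0.03,0,0.02,0],
  [-0.06,0,0.04,0],
  [-0.09,0.02,0.07,0],
  [-0.12,0.02,0.1,0],
  [-0.15,0.02,0.13,0],
  [-0.17,0.02,0.15,0],
  [-0.18,0.02,0.16,0],
  [-0.18,0.02,0.16,0],
  [-0.18,0.02,0.16,0],
])

```text
t: 21.85
tcp_pos: [0.6253, -0.2065, 0.1974]
tool_rot: [-0.544, -0.439, 0.578, -0.421]
force: [-0.8, -0.2, -0.3]
finger_gap: -0.001
```

Run:
```python
from st import *
from station import snapshot
s,M=st();print(np.abs(s["qd"]).max())
d=cop()
t=snapshot("top")
def red(dd):
    h=cv2.cvtColor(dd["image"],cv2.COLOR_BGR2HSV)
    m=cv2.inRange(h,(0,130,40),(8,255,255))|cv2.inRange(h,(172,130,40),(180,255,255))
    n,l,q,c=cv2.connectedComponentsWithStats(m)
    return [(q[i].tolist(),c[i].round(2),tf(ray(dd,c[i],.038))) for i in range(1,n) if q[i,4]>150]
for a,b in(("scene.pkl",d),("top.pkl",t)):
    print("before");[print(x) for x in red(pickle.load(open(a,"rb")))]
    print("after");[print(x) for x in red(b)]
cv2.imwrite("pics/s9.png",cv2.resize(d["image"],None,fx=1.4,fy=1.4));cv2.imwrite("pics/t9.png",cv2.resize(t["image"][130:300,130:430],None,fx=2.6,fy=2.6))
```

```text
t 21.85 TCP n,e [ -62.2 -213.4] z 197.4 zyaw -105.0 tilt [-0.053 -0.009 -0.999] F n,e,z -0.74 -0.29 -0.25 gap -0.0 q [-0.47  0.63  1.34 -0.03  1.22 -0.2 ]
0.020096250121692107
copper [317 236  24  22 340] [-50.6  66. ]
before
([0, 84, 22, 47, 482], array([  7.14, 112.83]), array([-729. , -550.2]))
([355, 145, 15, 34, 275], array([361.97, 161.12]), array([-236.8,  241.7]))
([357, 217, 36, 44, 569], array([373.73, 238.88]), array([-34.1, 166.5]))
after
([0, 84, 22, 47, 517], array([  7.63, 112.52]), array([-729.7, -548.9]))
([355, 145, 15, 34, 274], array([361.97, 161.05]), array([-237. ,  241.7]))
([357, 217, 36, 44, 624], array([372.97, 239.01]), array([-34.4, 164.8]))
before
([200, 153, 17, 53, 567], array([208.51, 179.97]), array([-38.7, 166. ]))
([147, 254, 24, 45, 431], array([158.2 , 276.33]), array([-251.3,  246.8]))
after
([200, 153, 17, 53, 569], array([208.54, 179.91]), array([-38.6, 165.9]))
([147, 254, 24, 45, 430], array([158.21, 276.28]), array([-251.2,  246.8]))
```

View pics/s9.png

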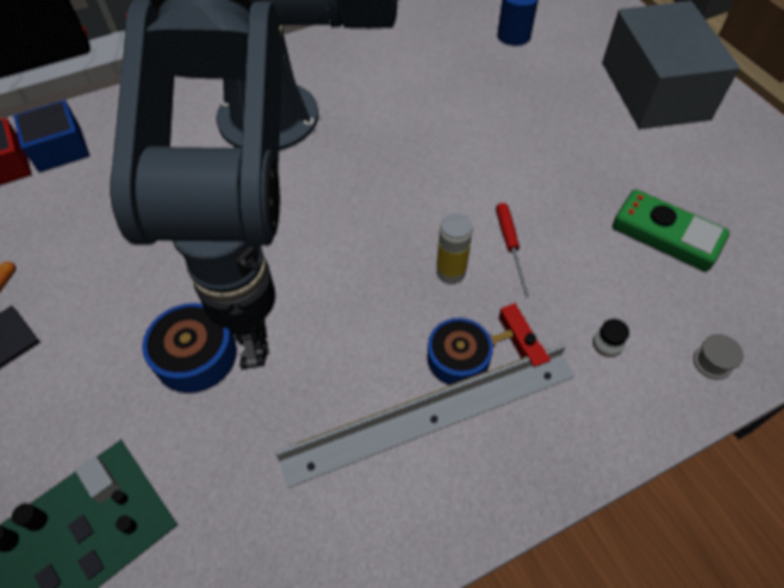

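View pics/t9.png

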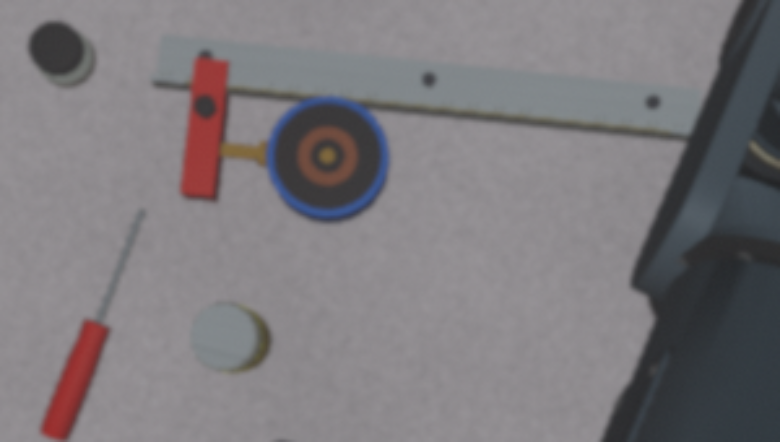

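The transformer (top crop (328,157)) touches both the fence and the plunger head. The stop's bounding box is the same pixels as before, and the bystanders are unmoved. I hand in.

```bash
python3 -c "
from station import manip
print(manip.sign_off())"
```

```text
the job is handed in; nothing more can be done
None
```

The transformer is resting against the fence and the plunger, and I handed the job in at about 22 s with the arm clear of everything.

- **Push back:** I pushed the smaller transformer straight back with half-open fingers until the force rose from about 6 N to 9.5 N with no further travel. That was the fence contact.
- **Slide:** I then slid it along the fence with the shut fingers. The first 29 mm put about 12 N against the fence, more than I wanted, so I backed off and turned the pushing face from 25° to 10°. After that it stayed at about 2 N.
- **Plunger:** I felt the plunger at about 4 N of steady drag and pressed to 11–12 N total. That is about 7–8 N on the spring, and the 3.3 mm of compression also gives about 8 N. I held it for about half a second and then eased off.
- **Last checks:** The transformer's centre is at fence x = -50.6 mm, y = 66 mm, and both views show it touching the fence and the plunger. The stop's outline covers the same pixels as before in both views. Its colour centroid in the scene view moved by 0.8 px, which I put down to lighting, because the top view moved by less than 0.1 px.
- **Bystanders:** The screwdriver measured unmoved. I checked the can and flux jar only by eye, and they look unmoved.
- **Tool tilt:** The tool picked up about 3° of tilt over the pushes, with no visible effect.

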